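# Start up the sachet sealer

### The arm

A 6-joint arm with a two-finger parallel gripper is mounted at the origin on the work surface. World frame = base frame: x ahead of the robot, y to its left, z up, the work surface at z = 0. Lengths are in m, angles in rad, forces in N, time in s.
With the tool pointing down it reaches from about 0.275 to 0.825 m from the base axis. Payload 5.2 kg.
Tool frame: the origin (TCP) lies on the centre line of the jaws, within the pads' length; the fingertips stand 11 mm ahead of it and the grasp point (between the pads) lies 8 mm behind it; z points along the fingers, y is the line along which they close (so a half turn about z gives the same grasp; the last joint's range is limited). The gripper opens to 93 mm and grips with 3 to 60 N. Pads are 15 mm wide; open, the fingers measure 128 mm over their backs; the gripper's body (75 mm by 188 mm) begins 65 mm behind the grasp point.
Start: joints at [-1.355, 0.259, 1.535, -0, 1.348, -0.203], TCP at [0.224, -0.502, 0.23] pointing down, gripper open.
Joint ranges: [-3.14, 3.14], [-0.91, 2.08], [0.19, 2.58], [-1.22, 4.36], [0.22, 2.71], [-3.12, 3.12]. Speed limits (rad/s): [2.57, 2.57, 3.14, 3.14, 3.14, 3.14].

### API

Orientations are given as a unit quaternion [w, x, y, z].
In Python, from bench import monitor, cams, ctrl gives the robot as it stands. The module is installed in compiled form; this text tells all that it offers.
- The arm moves only by the tool send_rows, never from a script. Its argument "deltas" is a list of rows, each a list of 3 entries, a list of its own where there are three numbers: the opening, from 0 (shut) to 1 (fully open), then the shift along the world's x, y, z in mm, then the turn, a rotation vector about the world's x, y, z in rad. In form: [[claw, [tx, ty, tz], [ax, ay, az]], ...]. A call has 1 to 5 rows; each row is the pose to reach, as a shift and turn from the pose commanded when the call began; what a row does not reach only later rows make up. A row lasts 1/10 s, in which the tool goes at most 50 mm and 8.59 degrees, less where a joint would pass 70% of its speed; a pose out of reach is approached as far as the arm can. A call with a gripper value outside its range is refused whole. The fingers move at their own pace and stop on an object; "newtons" is the grip in N (left out, the last holds). Time passes only in rows, so rows that repeat a pose let the fingers close. It gives the time, the measured TCP pose, the force, the opening and the grip force at its end, in the units of the state.
- monitor.read_state(): the state, without advancing time (a new reading comes with each control period).
- cams.camera(name): name is "scene" or "top"; returns a dict with "pixels" (420x560x3 uint8, red, green, blue), "depth" (420x560 float32, m along the optical axis (not along the pixel's ray), 0 where there is no reading), "K" (3x3 intrinsics, pixels), "R" (3x3) and "t" (3): a world point X has camera coordinates R X + t. Camera axes: x right, y down, z forward; pixel columns grow to the right and rows downward; lengths in m; the calibration is good to about 2 mm. A picture is of the moment at which its call begins.
- ctrl.finish_job(): hands the job in; it is judged then, once.
The state is a dict: "time_s": time; "joint_pos": joint angles; "qd": joint speeds; "joint_efforts": joint torques, N m; "tool_pos": TCP position; "tcp_rot": TCP orientation; "force": force on the tool from outside, world axes, zero at the start; "moment": the same for the moment, N m; "opening": finger opening in m; "gripper_force": force on a finger pad.
Only numpy, scipy, OpenCV 4.12 (cv2) and the standard library are available. Lean on these libraries where they do the work, as an engineer would, in place of code of your own. Each camera call takes 0.05 s, during which the arm holds its last target. There are 200 camera calls.

### The job

Start up the sachet sealer by pressing its controls in this order: first switch on the mains by pressing down the raised half (away from the robot) of the broad paddle on the single-paddle switch box, then switch on the sealer's own paddle by pressing down its raised half (towards the robot), and last press the sealer's large round start button fully down and let it come back up. Press nothing before its turn; leave both paddles on, and do not press the sealer's two square keys or the lamp switch with two narrow paddles. Only press: do not push away, lift or topple the jars, bowls or other loose things.

Things in the scene. Friction and masses are not known exactly. Their poses are not given: they have to be found in the camera images.
- main_switch: Single-gang switch box fixed to the desk, white, 86 x 86 mm and 36 mm high, with ONE broad white paddle (56 mm along its x, 50 mm along its y) filling its top. Origin: centre of its underside, z up, x away from the robot at yaw 0. Stands left, middle or right, turned up to 0.4 rad.
- main_paddle (a joint): Tilts like a wall switch, no spring, stays where left (friction 0.05 N m, about 2.5 N at the press point). 0 = off, 0.30 rad = fully on, the raised half down at its stop; counts as on from 0.22. Raised half: towards the box's +x (away from the robot). Pivot: along the box's y, over its centre, 40 mm above the desk; its face is 10 mm above the box's top there, 4 mm higher or lower at its ends.
- main_paddle_press (a point): Point on the upper face of main_paddle's raised half, 20 mm from the pivot towards the box's +x: the place to push down, moving with the paddle. When off it is 49 mm above the desk; it sinks about 6 mm to fully on.
- sealer: Sachet sealer, white machine fixed to the desk, 150 (x) x 200 (y) mm, panel 55 mm high; jaws from 37 mm beyond its centre, to 92 mm high. Origin: centre of underside, z up, x away from the robot at yaw 0. On the robot's half of the panel: paddle on the left (+y), two small square keys in the middle, large round button on the right. Stands left, middle or right, turned up to 0.35 rad.
- sealer_paddle (a joint): Sealer's paddle, white, 56 (x) x 46 (y) mm, pivot at sealer x -30, y +55 mm, 59 mm above the desk. Tilts like a wall switch, no spring, stays where left (friction 0.05 N m, about 2.5 N at the press point). 0 = off, 0.30 rad = fully on, the raised half down at its stop; counts as on from 0.22. Raised half: towards the sealer's -x (the robot).
- sealer_paddle_press (a point): Point on the upper face of sealer_paddle's raised half, 20 mm from its pivot towards the sealer's -x: the place to push down, moving with the paddle. When off it is 68 mm above the desk; it sinks about 6 mm to fully on.
- start_button (a joint): Travel of the sealer's round grey start button, 34 mm across in a 50 mm black collar 12 mm high, at x -30 mm, y -60 mm of the sealer. Spring return: 0 = up, 0.006 m = fully down; starts to move at 1.5 N and takes 5 N to bottom. Counts as pressed beyond 0.0045 m and as released below 0.001 m.
- start_button_top (a point): Centre of the start button's upper face, 77 mm above the desk when up, 10 mm above its collar; moves with it.
- key_near (a joint): Small square grey key, 15 x 15 mm, standing 10 mm above the sealer's panel at x -50 mm, y -6 mm of the sealer; sprung, 4 mm travel, 0 = up. Not to be pressed.
- key_far (a joint): The same kind of square key at x -10 mm, y -6 mm of the sealer. Not to be pressed.
- lamp_switch: Two-gang switch box for the lamps: same white 86 x 86 x 36 mm box, but with TWO narrow paddles side by side (each 56 mm along x, 26 mm along y, at y +14.5 and -14.5 mm). Origin: centre of its underside. It may stand left, middle or right. Not to be switched.
- lamp_paddle_left (a joint): Paddle at the lamp box's +y side, 0 (off) at the start, range 0 to 0.30 rad; stays so.
- lamp_paddle_right (a joint): Paddle at the lamp box's -y side, 0.30 rad (on) at the start; stays so.
- bowl_blue: loose bystander: blue ceramic bowl, 84 mm across, 45 mm high; usually beyond the main switch box. Origin at the centre of its underside. Leave it where it stands.
- jar_short: loose bystander: amber jar with orange cap, 60 mm across, 85 mm high; usually beyond the lamp switch box. Origin at the centre of its underside. Leave it where it stands.
- jar_tall: loose bystander: black jar with orange cap, 60 mm across, 95 mm high; usually beyond the sealer. Origin at the centre of its underside. Leave it where it stands.
- bowl_dark: loose bystander: black bowl, 80 mm across, 42 mm high; usually beyond the sealer. Origin at the centre of its underside. Leave it where it stands.
- spoon: loose bystander: steel spoon, 140 mm long, lying flat; usually on the robot's side of the sealer. Origin at the centre of its underside. Leave it where it stands.
- wash_bottle: loose bystander: white bottle, 56 mm across, 115 mm high; usually on the robot's side of the lamp switch box. Origin at the centre of its underside. Leave it where it stands.
- carton: loose bystander: cardboard carton, 40 x 75 x 40 mm; usually on the robot's side of the main switch box. Origin at the centre of its underside. Leave it where it stands.

How it is judged:
On the way, in this order (a step that is already met when the one before it is completed fails the run):
1. the mains paddle on the single switch box is pressed on (value of joint main_paddle above 0.22 rad), for 0.1 s.
2. the sealer's own paddle is pressed on (value of joint each of main_paddle, sealer_paddle above 0.22 rad), for 0.1 s.
3. the round start button is pressed fully down (all of step 2 and value of joint start_button above 0.0045 m), for 0.05 s.
At the end, for the whole second after the job is handed in: Both paddles are on (beyond 0.22 of 0.30 rad), the start button has come back up (within 1 mm), the two square keys are up (within 1 mm), the lamp paddles are as they were (left below 0.08, right above 0.22 rad), and every loose thing is within 25 mm of where it stood (all of step 2 and value of joint each of start_button, key_near, key_far below 0.001 m and value of joint lamp_paddle_left below 0.08 rad and value of joint lamp_paddle_right above 0.22 rad and distance of each of bowl_blue, jar_short, jar_tall, bowl_dark, spoon, wash_bottle, carton from where it was at the start of the episode below 0.025 m); the robot touches nothing.
It fails at once if the sealer's paddle is switched on before the mains (value of joint sealer_paddle above 0.2 rad and value of joint main_paddle below 0.2 rad).
It fails at once if the start button is pressed before both paddles are on (value of joint start_button above 0.003 m and value of joint any of sealer_paddle, main_paddle below 0.2 rad).
It fails at once if a square key is pressed or a lamp paddle switched over (value of joint any of key_near, key_far above 0.0025 m or value of joint lamp_paddle_left above 0.15 rad or value of joint lamp_paddle_right below 0.15 rad).
It fails at once if a loose thing is pushed away, lifted or carried (over 30 mm) (distance of any of bowl_blue, jar_short, jar_tall, bowl_dark, spoon, wash_bottle, carton from where it was at the start of the episode above 0.03 m).
It fails at once if a jar or the bottle is knocked over (angle between any of jar_short, jar_tall, wash_bottle, bowl_blue, bowl_dark's own z axis and vertical above 0.4 rad).
It also fails if it takes over 48 s, if anything falls off the work surface, if the arm or the gripper's body presses on something with over 40 N, if the wrist force passes 120 N, or if a joint passes its speed limit or range.

## Working session

There is one attempt and no reset: what is moved stays moved. The work goes in short steps, Python scripts to look and compute and a tool call to move; the robot and the scene stay as the last step left them, time stands still between calls to the robot, and variables do not carry over. Pictures are saved under pics/ and viewed, at most 10 in all, crops included, and the job is handed in when it is done.

Besides the shell and the picture viewer there is one more tool, called after ">>>" by a JSON object that holds its "op" and its "data", one argument or row to a line. send_rows: Moves the arm, as the interface text tells. Its arguments: {"type":"object","properties":{"deltas":{"type":"array"},"newtons":{"type":"number"}},"required":["deltas"]}

```bash
mkdir -p pics
cat > h.py <<'E'
import numpy as np,cv2
from bench import monitor,cams,ctrl
def grab(n,f):
    c=cams.camera(n); np.savez(f'{f}.npz',**c); cv2.imwrite(f'pics/{f}.png',c['pixels'][:,:,::-1]); return c
def world(c,u,v,d=None):
    z=c['depth'][int(round(v)),int(round(u))] if d is None else d
    p=np.linalg.inv(c['K'])@np.array([u,v,1])*z
    return c['R'].T@(p-c['t'])
def onplane(c,u,v,h):
    r=c['R'].T@np.linalg.inv(c['K'])@np.array([u,v,1.]); o=-c['R'].T@c['t']
    return o+r*(h-o[2])/r[2]
E
python3 - <<'E'
from h import *
for n in('top','scene'):
    c=grab(n,n+'0'); print(n,-c['R'].T@c['t'],c['K'][0,0])
s=monitor.read_state();print(s)
E
```

```text
top [ 0.40903098 -0.0152804   1.18883694] 407.84682399120624
scene [ 1.06744905 -0.40211398  0.70440192] 388.03281264082267
{'time_s': 0.1, 'joint_pos': array([-1.35480614e+00,  2.59268837e-01,  1.53592732e+00,  1.43498617e-05,
        1.34797407e+00, -2.02805810e-01]), 'qd': array([-8.35721930e-05, -1.17861834e-03, -2.02877673e-03, -1.90364941e-04,
        1.09595647e-03, -1.97689731e-03]), 'joint_efforts': array([ 2.15144464e-03, -4.38212729e+01, -2.84642047e+01,  7.21521699e-02,
        3.63163697e-02, -4.71725025e-05]), 'tool_pos': array([ 0.22358974, -0.50201676,  0.22892009]), 'tcp_rot': array([-7.88811784e-04,  9.78156257e-01,  2.07869464e-01,  1.79637825e-06]), 'force': array([-0.31521054, -0.99933534, -1.07433802]), 'moment': array([ 0.03257738,  0.01925933, -0.0137589 ]), 'gripper_force': 0.0, 'opening': 0.0930464385062292}
```

View pics/top0.png

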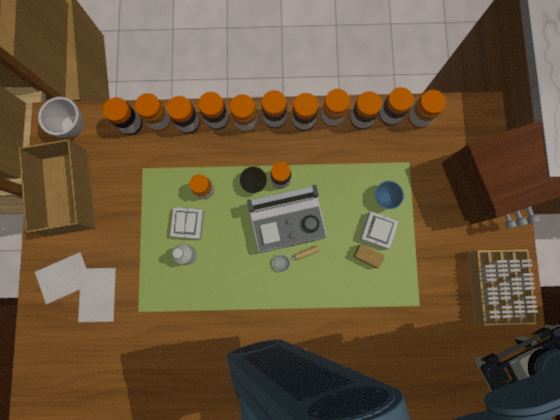

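View pics/scene0.png

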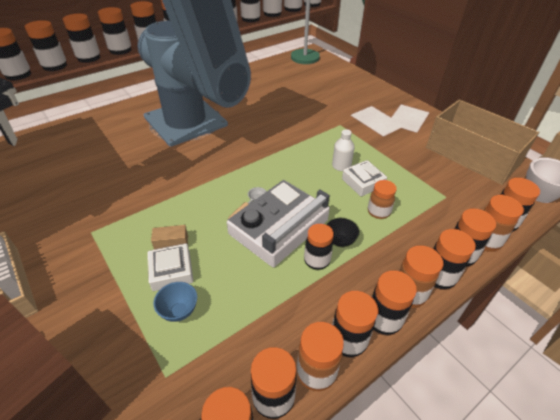

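The top view shows the main switch (one paddle) at about (380,230), the sealer at (287,220), with its paddle at (269,232) and button at (311,224), and the lamp box at (186,223). The spoon is at (295,258), the carton at (369,256) and the blue bowl at (389,195).

Run:
```python
from h import *
c=dict(np.load('top0.npz'));p=c['pixels'][:,:,::-1]
cv2.imwrite('pics/crop0.png',cv2.resize(p[170:280,240:400],None,fx=5,fy=5,interpolation=cv2.INTER_CUBIC))
for u,v in[(380,230),(269,232),(311,224),(287,220)]: print(u,v,world(c,u,v).round(4))
```

```text
380 230 [ 0.5231 -0.2902  0.0451]
269 232 [0.5219 0.0212 0.0697]
311 224 [ 0.5405 -0.0945  0.0783]
287 220 [ 0.5562 -0.0294  0.0539]
```

View pics/crop0.png

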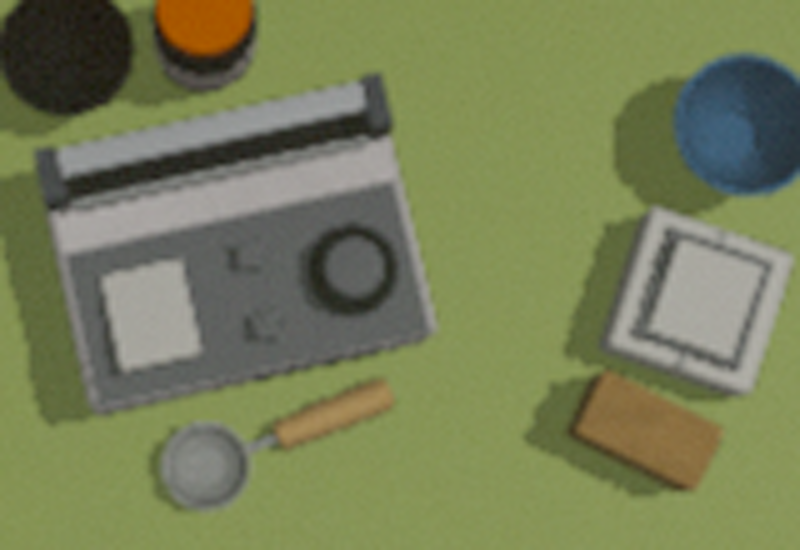

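The crop shows the main box corners at about (652,207), (792,257), (746,393) and (608,347). The sealer paddle corners are at (100,277), (182,258), (202,352) and (124,373), and the button centre is at (353,270).

Run:
```python
from h import *
c=dict(np.load('top0.npz'))
P=lambda u,v,h: onplane(c,(u+.5)/5-.5+240,(v+.5)/5-.5+170,h)[:2]
A,B,C,D=[P(*q,.036) for q in[(652,207),(792,257),(746,393),(608,347)]]
m=(A+B+C+D)/4; x=(A+B-C-D); yaw=np.arctan2(x[1],x[0]); x/=np.linalg.norm(x)
print('main',m,yaw,np.linalg.norm(A-B),np.linalg.norm(A-D),'press',m+.02*x)
E_=[P(*q,h) for q,h in[((100,277),.055),((182,258),.055),((202,352),.063),((124,373),.063)]]
b=P(353,270,.077); pc=sum(E_)/4
y=pc-b; yaw=np.arctan2(y[1],y[0])-np.pi/2; x=np.array([np.cos(yaw),np.sin(yaw)])
print('pad',pc,'btn',b,'dist',np.linalg.norm(y),'yaw',yaw,'press',pc-.02*x)
# depth check: paddle-height points
for q in[(353,270),(150,340),(150,280),(708,300),(720,265),(700,335)]:
  print(q,world(c,round(q[0]/5+240),round(q[1]/5+170)).round(4))
# obstacle heights
```

```text
main [ 0.52480625 -0.29096727] -0.3677996218376396 0.08363567260435274 0.08458465186531092 press [ 0.54346867 -0.29815853]
pad [0.52146434 0.01883809] btn [ 0.54178847 -0.09244784] dist 0.11312660441799263 yaw 0.1806389867056606 press [0.50178976 0.01524492]
(353, 270) [ 0.5405 -0.0945  0.0783]
(150, 340) [0.5055 0.0188 0.0672]
(150, 280) [0.5393 0.0184 0.063 ]
(708, 300) [ 0.5232 -0.2963  0.0428]
(720, 265) [ 0.5424 -0.3021  0.0471]
(700, 335) [ 0.5035 -0.2893  0.0438]
```

>>> {"op": "send_rows", "data": {
  "deltas": [
    [0, [40, 25, -6], [0, 0, -0.14]],
    [0, [80, 50, -12], [0, 0, -0.28]],
    [0, [120, 75, -18], [0, 0, -0.42]],
    [0, [160, 100, -24], [0, 0, -0.56]],
    [0, [200, 125, -30], [0, 0, -0.7]]
  ],
  "newtons": 20
}}

```text
time_s: 0.6
tool_pos: [0.4185, -0.3804, 0.2001]
tcp_rot: [-0.0, 0.991, -0.135, -0.0]
force: [-0.2, -0.4, -0.3]
opening: 0.0573
gripper_force: 0.0
```

>>> {"op": "send_rows", "data": {
  "deltas": [
    [0, [40, 25, -12], [0, 0, -0.087]],
    [0, [80, 50, -24], [0, 0, -0.087]],
    [0, [123, 77, -40], [0, 0, -0.087]],
    [0, [123, 77, -70], [0, 0, -0.087]],
    [0, [123, 77, -80], [0, 0, -0.087]]
  ]
}}

```text
time_s: 1.1
tool_pos: [0.5398, -0.3018, 0.1169]
tcp_rot: [-0.001, 0.985, -0.173, -0.003]
force: [0.6, 0.0, -0.5]
opening: 0.018
gripper_force: 0.0
```

Run:
```python
from h import *
s=monitor.read_state();print(s['tool_pos'],s['tcp_rot'],s['force'],s['opening'],s['time_s'])
c=grab('scene','s1');p=c['pixels'][:,:,::-1]
cv2.imwrite('pics/s1c.png',cv2.resize(p[180:330,90:290],None,fx=4,fy=4,interpolation=cv2.INTER_CUBIC))
```

```text
[ 0.53980175 -0.30184964  0.11691101] [-0.00147126  0.98491583 -0.17300698 -0.00268689] [ 0.62123292  0.03748804 -0.46541122] 0.017968321702490377 1.1
```

View pics/s1c.png

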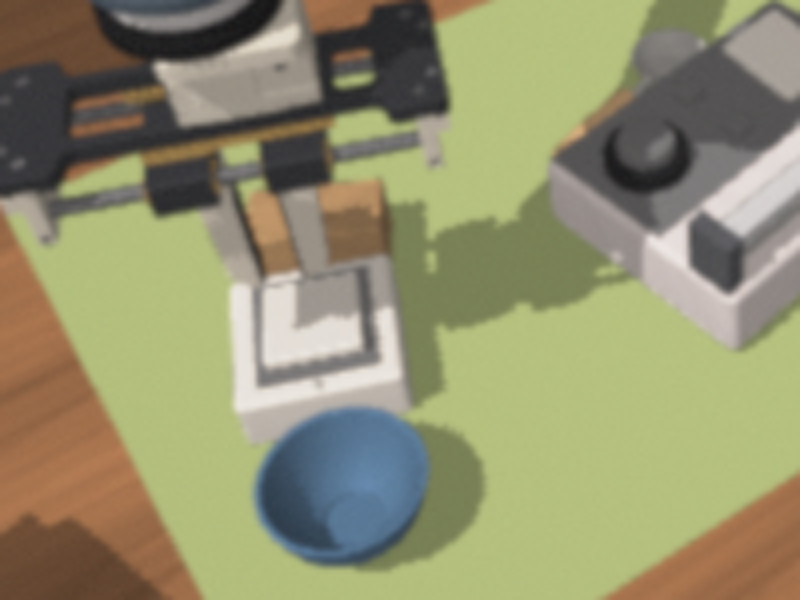

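The close view shows the nearly shut fingers above the box, aligned with it. They are clear of the carton behind at crop (320,230) and the bowl at (345,485).

>>> {"op": "send_rows", "data": {
  "deltas": [
    [0, [0, 0, -15], [0, 0, 0]],
    [0, [0, 0, -30], [0, 0, 0]],
    [0, [0, 0, -45], [0, 0, 0]],
    [0, [0, 0, -50], [0, 0, 0]],
    [0, [0, 0, -50], [0, 0, 0]]
  ]
}}

```text
time_s: 1.65
tool_pos: [0.5394, -0.3054, 0.0707]
tcp_rot: [-0.0, 0.985, -0.175, -0.0]
force: [-0.6, -0.9, 0.1]
opening: 0.0006
gripper_force: 0.0
```

Run:
```python
from h import *
s=monitor.read_state();print(s['tool_pos'],s['force'],s['opening'])
c=grab('scene','s2');p=c['pixels'][:,:,::-1]
cv2.imwrite('pics/s2c.png',cv2.resize(p[215:315,120:230],None,fx=5,fy=5,interpolation=cv2.INTER_CUBIC))
```

```text
[ 0.53941146 -0.30542386  0.07066574] [-0.61638633 -0.94303175  0.0779484 ] 0.00064823960560077
```

View pics/s2c.png

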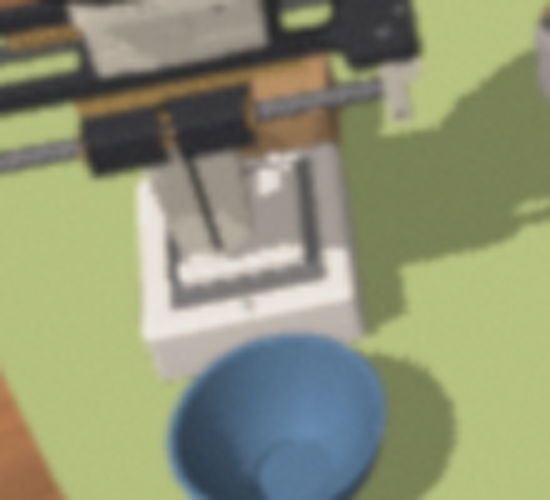

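The fingers are shut over the raised half, about 8 mm off towards box -y, with the tip at crop (225,245). I'll correct this and press.

>>> {"op": "send_rows", "data": {
  "deltas": [
    [0, [6, 6.5, 0], [0, 0, 0]],
    [0, [6, 6.5, 0], [0, 0, 0]],
    [0, [6, 6.5, -5], [0, 0, 0]],
    [0, [6, 6.5, -9], [0, 0, 0]],
    [0, [6, 6.5, -11], [0, 0, 0]]
  ]
}}

```text
time_s: 2.2
tool_pos: [0.5466, -0.2981, 0.0594]
tcp_rot: [0.0, 0.985, -0.175, 0.0]
force: [1.7, 0.1, 3.0]
opening: 0.0009
gripper_force: 1.3
```

>>> {"op": "send_rows", "data": {
  "deltas": [
    [0, [0, 0, -2], [0, 0, 0]],
    [0, [0, 0, -4], [0, 0, 0]],
    [0, [0, 0, -5], [0, 0, 0]],
    [0, [0, 0, -5], [0, 0, 0]]
  ]
}}

```text
time_s: 2.6
tool_pos: [0.5473, -0.2986, 0.0552]
tcp_rot: [0.0, 0.985, -0.175, 0.001]
force: [3.9, 0.1, 4.3]
opening: 0.0007
gripper_force: 2.2
```

>>> {"op": "send_rows", "data": {
  "deltas": [
    [0, [0, 0, -1], [0, 0, 0]],
    [0, [0, 0, -2], [0, 0, 0]],
    [0, [0, 0, -2], [0, 0, 0]]
  ]
}}

```text
time_s: 2.9
tool_pos: [0.5474, -0.2987, 0.0547]
tcp_rot: [0.001, 0.985, -0.175, 0.001]
force: [1.3, 1.9, 13.1]
opening: 0.0007
gripper_force: 6.7
```

The force rose to 13 N, so the paddle is at its stop. I'll lift and go to the sealer paddle.

>>> {"op": "send_rows", "data": {
  "deltas": [
    [0, [0, 0, 30], [0, 0, 0]],
    [0, [0, 0, 60], [0, 0, 0]],
    [0, [0, 20, 85], [0, 0, 0.1]],
    [0, [-6, 60, 85], [0, 0, 0.2]],
    [0, [-12, 100, 85], [0, 0, 0.3]]
  ]
}}

```text
time_s: 3.4
tool_pos: [0.5333, -0.1978, 0.1377]
tcp_rot: [0.0, 1.0, -0.024, -0.001]
force: [1.2, 0.1, -0.6]
opening: 0.0004
gripper_force: 0.0
```

>>> {"op": "send_rows", "data": {
  "deltas": [
    [0, [-8, 45, 0], [0, 0, 0.1]],
    [0, [-16, 90, 0], [0, 0, 0.2]],
    [0, [-24, 135, 0], [0, 0, 0.268]],
    [0, [-30, 180, 0], [0, 0, 0.268]],
    [0, [-37, 213, 0], [0, 0, 0.268]]
  ]
}}

```text
time_s: 3.9
tool_pos: [0.4952, 0.017, 0.1368]
tcp_rot: [-0.0, 0.994, 0.109, -0.002]
force: [-0.4, -0.8, 0.4]
opening: 0.0004
gripper_force: 0.0
```

Run:
```python
from h import *
s=monitor.read_state();print(s['tool_pos'],s['tcp_rot'],s['force'])
c=grab('scene','s3');p=c['pixels'][:,:,::-1]
cv2.imwrite('pics/s3c.png',cv2.resize(p[150:310,130:340],None,fx=3.7,fy=3.7,interpolation=cv2.INTER_CUBIC))
```

```text
[0.49517651 0.01701273 0.13683674] [-2.98564429e-04  9.94060280e-01  1.08818500e-01 -1.61378800e-03] [-0.35793835 -0.7896361   0.3821975 ]
```

View pics/s3c.png

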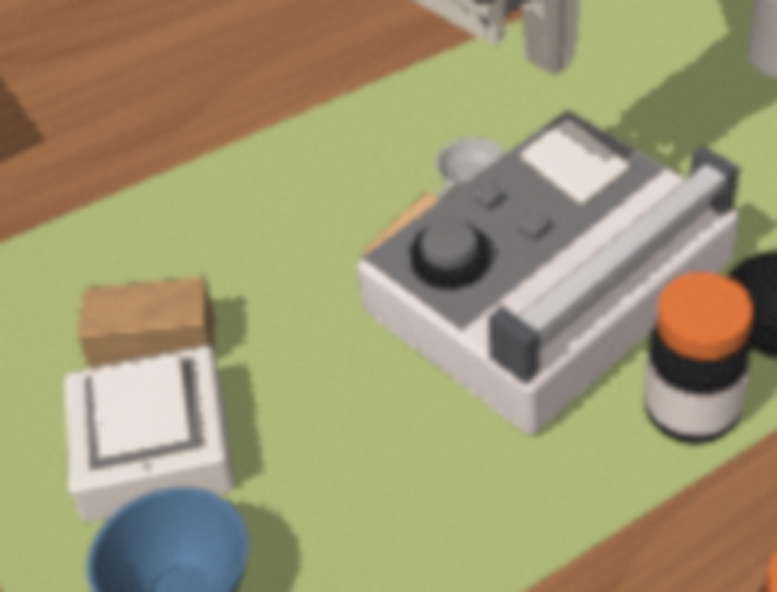

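The main paddle now tilts the other way, with its gap on the robot side closed, at crop (140,415). The fingers are over the sealer paddle side. I'll descend with a small correction.

>>> {"op": "send_rows", "data": {
  "deltas": [
    [0, [3, -3, -20], [0, 0, 0]],
    [0, [3, -3, -40], [0, 0, 0]],
    [0, [3, -3, -48], [0, 0, 0]],
    [0, [3, -3, -48], [0, 0, 0]]
  ]
}}

```text
time_s: 4.35
tool_pos: [0.4986, 0.0117, 0.0881]
tcp_rot: [-0.001, 0.994, 0.108, -0.002]
force: [-0.9, 0.3, 0.3]
opening: 0.0004
gripper_force: 0.0
```

>>> {"op": "send_rows", "data": {
  "deltas": [
    [0, [0, 0, -4], [0, 0, 0]],
    [0, [0, 0, -8], [0, 0, 0]],
    [0, [0, 0, -11], [0, 0, 0]],
    [0, [0, 0, -13], [0, 0, 0]],
    [0, [0, 0, -14], [0, 0, 0]]
  ]
}}

```text
time_s: 4.85
tool_pos: [0.5, 0.0116, 0.0758]
tcp_rot: [0.0, 0.994, 0.108, -0.0]
force: [-3.4, -2.2, 5.9]
opening: 0.0004
gripper_force: 2.8
```

>>> {"op": "send_rows", "data": {
  "deltas": [
    [0, [0, 0, -1], [0, 0, 0]],
    [0, [0, 0, -2], [0, 0, 0]],
    [0, [0, 0, -2.5], [0, 0, 0]],
    [0, [0, 0, -2.5], [0, 0, 0]]
  ]
}}

```text
time_s: 5.25
tool_pos: [0.4997, 0.0116, 0.0739]
tcp_rot: [0.0, 0.994, 0.109, -0.0]
force: [-5.3, -1.2, 10.3]
opening: 0.0002
gripper_force: 5.3
```

>>> {"op": "send_rows", "data": {
  "deltas": [
    [0, [0, 0, -1], [0, 0, 0]],
    [0, [0, 0, -1.5], [0, 0, 0]],
    [0, [0, 0, -1.5], [0, 0, 0]]
  ]
}}

```text
time_s: 5.55
tool_pos: [0.4998, 0.0115, 0.0736]
tcp_rot: [0.0, 0.994, 0.109, -0.0]
force: [-9.2, -1.7, 20.8]
opening: 0.0007
gripper_force: 11.0
```

The paddle is at a firm stop. I'll lift and go over the button.

>>> {"op": "send_rows", "data": {
  "deltas": [
    [0, [0, 0, 30], [0, 0, 0]],
    [0, [0, 0, 50], [0, 0, 0]],
    [0, [14, -35, 50], [0, 0, 0]],
    [0, [28, -70, 50], [0, 0, 0]],
    [0, [42, -105, 50], [0, 0, 0]]
  ]
}}

```text
time_s: 6.05
tool_pos: [0.5432, -0.094, 0.1221]
tcp_rot: [0.0, 0.994, 0.109, 0.001]
force: [0.5, 0.2, 0.9]
opening: 0.0005
gripper_force: 0.0
```

>>> {"op": "send_rows", "data": {
  "deltas": [
    [0, [0, 0, 0], [0, 0, 0]],
    [0, [0, 0, -10], [0, 0, 0]],
    [0, [0, 0, -15], [0, 0, 0]]
  ]
}}

```text
time_s: 6.35
tool_pos: [0.5413, -0.092, 0.1052]
tcp_rot: [-0.001, 0.994, 0.108, -0.001]
force: [-0.5, 0.2, -0.5]
opening: 0.0007
gripper_force: 0.0
```

Run:
```python
from h import *
s=monitor.read_state();print(s['tool_pos'],s['tcp_rot'],s['force'])
c=grab('scene','s4');p=c['pixels'][:,:,::-1]
cv2.imwrite('pics/s4c.png',cv2.resize(p[160:280,200:340],None,fx=5,fy=5,interpolation=cv2.INTER_CUBIC))
```

```text
[ 0.54125429 -0.0920173   0.10524269] [-7.30174294e-04  9.94101625e-01  1.08446625e-01 -8.68893466e-04] [-0.4965901   0.24468613 -0.46889421]
```

View pics/s4c.png

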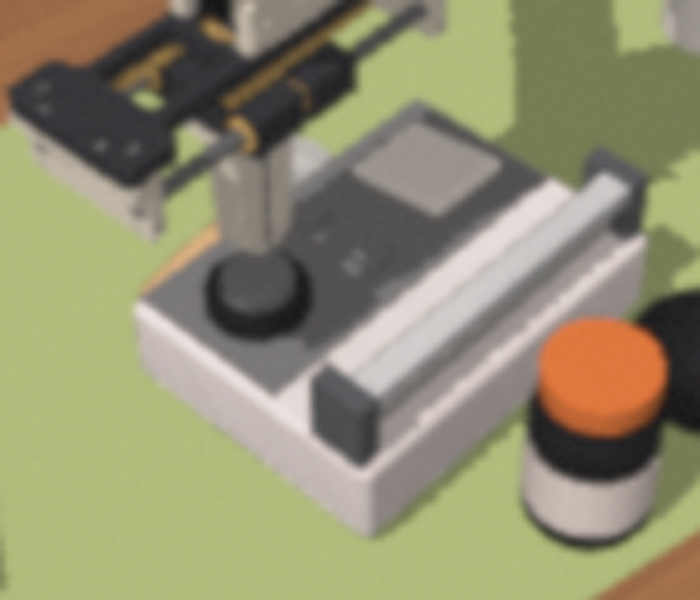

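The fingertip at crop (250,245) is just above the button at (258,285), and the sealer paddle is tilted on. Next I press down: touch is at TCP z of about 0.088 and bottom at about 0.082.

>>> {"op": "send_rows", "data": {
  "deltas": [
    [0, [0, 0, -8], [0, 0, 0]],
    [0, [0, 0, -14], [0, 0, 0]],
    [0, [0, 0, -18], [0, 0, 0]],
    [0, [0, 0, -21], [0, 0, 0]],
    [0, [0, 0, -23], [0, 0, 0]]
  ]
}}

```text
time_s: 6.9
tool_pos: [0.5421, -0.0926, 0.0835]
tcp_rot: [-0.0, 0.994, 0.108, -0.0]
force: [-1.7, 1.8, 4.6]
opening: 0.0004
gripper_force: 2.0
```

>>> {"op": "send_rows", "data": {
  "deltas": [
    [0, [0, 0, -1], [0, 0, 0]],
    [0, [0, 0, -2], [0, 0, 0]],
    [0, [0, 0, -2], [0, 0, 0]]
  ]
}}

```text
time_s: 7.2
tool_pos: [0.5423, -0.0929, 0.0823]
tcp_rot: [-0.0, 0.994, 0.108, 0.0]
force: [-3.0, 2.4, 7.0]
opening: 0.0006
gripper_force: 3.5
```

>>> {"op": "send_rows", "data": {
  "deltas": [
    [0, [0, 0, -1], [0, 0, 0]],
    [0, [0, 0, -2], [0, 0, 0]],
    [0, [0, 0, -2], [0, 0, 0]]
  ]
}}

```text
time_s: 7.5
tool_pos: [0.5423, -0.0928, 0.082]
tcp_rot: [0.0, 0.994, 0.108, 0.0]
force: [-7.3, 3.8, 20.7]
opening: 0.0006
gripper_force: 10.1
```

>>> {"op": "send_rows", "data": {
  "deltas": [
    [0, [0, 0, 20], [0, 0, 0]],
    [0, [0, 0, 60], [0, 0, 0]],
    [0, [0, 0, 100], [0, 0, 0]],
    [0, [0, 0, 130], [0, 0, 0]],
    [0, [0, 0, 130], [0, 0, 0]]
  ]
}}

```text
time_s: 8.0
tool_pos: [0.5453, -0.0947, 0.2147]
tcp_rot: [0.003, 0.994, 0.108, 0.005]
force: [0.3, -0.1, 0.3]
opening: 0.0005
gripper_force: 0.0
```

Run:
```python
from h import *
c=grab('scene','s5');p=c['pixels'][:,:,::-1]
cv2.imwrite('pics/s5c.png',cv2.resize(p[130:330,130:420],None,fx=2.7,fy=2.7,interpolation=cv2.INTER_CUBIC))
```

```text
(no output)
```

View pics/s5c.png

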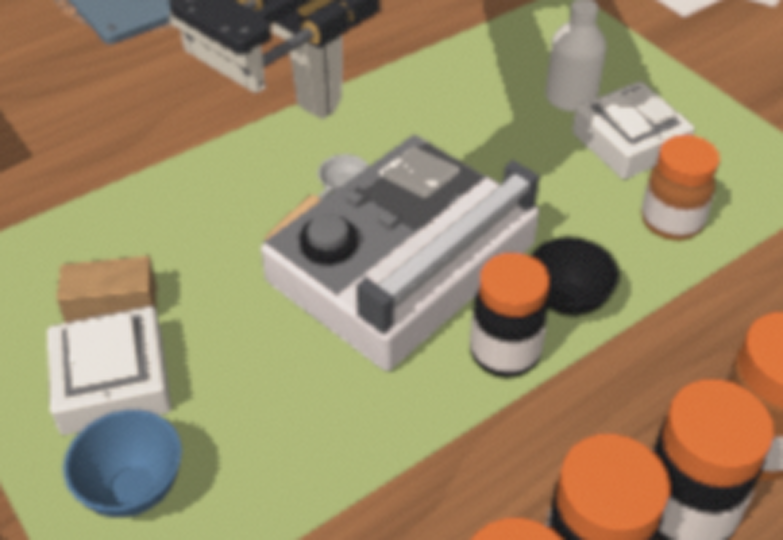

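The button is back up at crop (328,237), both paddles are tilted on, all loose things are in place and the arm is clear.

```bash
python3 -c "
from h import *
print(ctrl.finish_job())"
```

```text
the job is handed in; nothing more can be done
None
```

I pressed the mains paddle, then the sealer paddle, then the start button, each to its stop; the last picture shows both paddles on, the button back up and nothing moved, and the job is handed in (no verdict was returned).

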